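# Level the pot display board and hold it pressed

### The job

Lay the spirit level lengthwise on the pot display board, flat and anywhere between the hinge and the winged foot knob, and turn the knob until the bubble stands between its two lines while the level is pressed down so that the board sits fully down on its foot (left alone the board floats up off the foot, so only a reading taken while pressing counts). The program finishes while holding: keep your fingers pressing on the level, touching neither the board nor the knob, with the bubble centred. Leave the bowl, the jar and the spatula where they are.

Things in the scene. Friction and masses are not known exactly. Their poses are not given: they have to be found in the camera images.
- board_top (a point): Centre of the top face of the light wooden display board, 300 x 130 x 18 mm, about 74 mm above the table, on a dark base fixed to the table. x runs along the board from the hinge (x = -140 mm, 18 mm below the top) to the levelling foot (knob axis at x = +120 mm), z out of the top. The board only pitches about the hinge, by a few hundredths of a rad.
- deck (a joint): How far the board floats up off its levelling foot, rad about the hinge: 0 = seated on the foot, 0.015 = floating (left alone). Rubber buffers lift it; about 5 N pressed down at mid-board seats it (more nearer the hinge, less towards the foot), after which it is rigid. The knob does not rise with the float.
- knob_grip (a point): On the axis of the foot's black winged knob, 34 mm above the seated board. The wing is an upright bar 52 mm long (x), 14 thick (y), from 14 to 46 mm above the board, over a collar 36 mm wide. Clockwise from above raises the foot end: 0.018 rad of board tilt and 4.7 mm of knob height per rad. It stays where left (0.16 N m friction). At the start the foot end is 0.7 to 1.45 rad of turn too low.
- level_center (a point): Centre, 17 mm above the underside, of the loose aluminium spirit level, 180 mm long (x), 24 wide (y), 34 tall (z), 0.25 kg, upright on the table at first. A green vial 62 mm long lies in a gap in the middle of its top; the flat tops of the end blocks (31 to 90 mm from the middle, 34 mm up) may be pressed. Below 22 mm its sides are plain all along.
- bubble (a joint): Position of the white bubble (12 mm long) along the vial, m, positive towards the level's +x end, 0 = centred, stops at +-0.020. It moves 0.5 mm per 0.001 rad of tilt towards the higher end and settles in about 1.5 s. The two black lines are at +-9 mm, so the bubble lies between them within +-3 mm.
- bowl: Clay bowl, 100 mm wide, 50 mm tall, origin under its centre; to be left alone.
- jar: Lidded clay jar, 90 mm wide, 126 mm tall, origin under its centre; to be left alone.
- spatula: Wooden-handled steel spatula lying on the table, handle to its -x; to be left alone.
Things that resemble listed ones, but are neither listed nor needed, are in the scene too. There is more than one size of the part that bears level_center; the job needs the middle-sized.

How it is judged:
By the outcome, as a careful person would: the job done as asked, in the order asked, and still so for the second after the job is handed in, while the arm keeps its last pose, push and grip.
It also fails if it takes over 69 s, if anything falls off the work surface, if the arm or the gripper's body presses on something with over 40 N, if the wrist force passes 120 N, or if a joint passes its speed limit or range.

### The arm

A 7-joint arm with a two-finger parallel gripper is mounted at the origin on the work surface. World frame = base frame: x ahead of the robot, y to its left, z up, the work surface at z = 0. Lengths are in m, angles in rad, forces in N, time in s.
With the tool pointing down it reaches from about 0.4 to 0.875 m from the base axis. Payload 19.3 kg.
Tool frame: the origin (TCP) lies midway between the tips of the shut fingers; the grasp point (between the pads) lies 19 mm behind it (bot.pinch_z is the distance from the TCP to the grasp point, in m); z points along the fingers, y is the direction in which the jaws open and shut (so a half turn about z gives the same grasp; the last joint's range is limited). The gripper opens to 85 mm and grips with 20 to 120 N. Pads are 22 mm wide; open, the fingers measure 114 mm over their backs; the gripper's body (76 mm by 85 mm) begins 54 mm behind the grasp point. The pads swing forward as they close: fully open they stand 13 mm farther back than shut.
Start: joints at [-1.243, 0.521, -0.036, 1.599, 0.021, 1.021, -0.113], TCP at [0.242, 0.576, 0.231] pointing down, gripper open.
Joint ranges: [-2.91, 2.91], [-0.3, 2.13], [-1.5, 1.42], [0.17, 2.43], [-1.26, 4.41], [0.16, 1.93], [-2.52, 2.52]. Speed limits (rad/s): [1.89, 1.89, 2.39, 2.39, 3.01, 3.01, 3.01].

### API

Orientations are given as [roll, pitch, yaw] about the fixed x, y, z axes, in that order (R = Rz(yaw) Ry(pitch) Rx(roll)).
In Python, from workcell import bot gives the robot as it stands. The module is installed in compiled form; this text tells all that it offers.
- The arm moves only by the tool move_arm, never from a script. Its argument "moves" is text: rows parted by semicolons, each of 4 numbers parted by spaces: the shift along the tool's x, y, z in mm, then the turn about the tool's z in rad. In form: dx dy dz yaw; .... A call has exactly 10 rows; each row is the pose to reach, as a shift and turn from the pose commanded when the call began, along the tool's axes at that moment; what a row does not reach only later rows make up. A row lasts 1/12 s, in which the tool goes at most 41.7 mm and 7.16 degrees, less where a joint would pass 70% of its speed; a pose out of reach is approached as far as the arm can. A call with a gripper value outside its range is refused whole. "grip" is the opening, from 0 (shut) to 1 (fully open), set as the call begins (left out, the last holds). The fingers move at their own pace and stop on an object; "grip_force" is the grip in N (left out, the last holds). Time passes only in rows, so rows that repeat a pose let the fingers close, or fill a call up. It gives the time, the measured TCP pose, the force and the opening at its end, in the units of the state.
- bot.observe(): the state, without advancing time (a new reading comes with each control period).
- bot.grab_frame(name): name is "scene" or "top" or "wrist"; returns a dict with "frame" (420x560x3 uint8, red, green, blue), "z_map" (420x560 float32, m along the optical axis (not along the pixel's ray), 0 where there is no reading), "K" (3x3 intrinsics, pixels), "eye" and "attitude" of the camera in the world. Camera axes: x right, y up, looking along -z (the intrinsics and any distortion apply to the point x, -y, -z); pixel columns grow to the right and rows downward; lengths in m; the calibration is good to about 2 mm. The wrist camera is an equidistant fisheye: a pixel r from the principal point sees the ray r / f radians off the axis. A picture is of the moment at which its call begins.
- bot.job_done(): hands the job in, once; it reports no verdict.
Trained networks look in a picture, given as the dict that the camera call returned (one of the last four; its "shot" number tells which), for a name from the list of things; names that differ only in an ending like _2 or _b are one class to them, and where a whole thing is asked for, a point or a joint stands for the part that bears it (a point fixed in the world has none). Each returns a list of dicts, best first, with "conf" (0 to 1); they miss things now and then, are a little off and sometimes report something else, mostly with a low value. They report only what shows in the picture. A call takes as long as a camera call. They do not tell look-alikes from the thing itself.
- bot.search_frame(picture, label): "at" ([column, row] in pixels, amid what is visible of it).
- bot.pinpoint(picture, label): "at" ([column, row] in pixels: a listed point, or the origin of a listed thing).
The state is a dict: "clock": time; "qpos": joint angles; "qd": joint speeds; "joint_efforts": joint torques, N m; "position": TCP position; "tool_rot": TCP orientation; "force": force on the tool from outside, world axes, zero at the start; "moment": the same for the moment, N m; "grip_width": finger opening in m.
Only numpy, scipy, OpenCV 4.12 (cv2) and the standard library are available. Lean on these libraries where they do the work, as an engineer would, in place of code of your own. Each camera call takes 0.05 s, during which the arm holds its last target. There are 200 camera calls.

## Working session

There is one attempt and no reset: what is moved stays moved. The work goes in short steps, Python scripts to look and compute and a tool call to move; the robot and the scene stay as the last step left them, time stands still between calls to the robot, and variables do not carry over. Pictures are saved under pics/ and viewed, about 8 in all and at most 12, crops included, and the job is handed in when it is done.

Besides the shell and the picture viewer there is one more tool, called after "Call:" in YAML: its name, and indented under it one key for each argument. move_arm: Moves the arm, as the interface text tells. Its arguments: {"type":"object","properties":{"moves":{"type":"string"},"grip":{"type":"number"},"grip_force":{"type":"number"}},"required":["moves"]}

```bash
mkdir -p pics; cat > h.py <<'E'
from workcell import bot
import numpy as np, cv2
from scipy.spatial.transform import Rotation as R
def att(c):
    a=np.array(c["attitude"],float)
    if a.shape==(3,3): return a
    return R.from_euler('xyz',a).as_matrix() if a.size==3 else R.from_quat(a).as_matrix()
def cloud(c):
    z=c["z_map"];K=np.array(c["K"]);v,u=np.mgrid[:420,:560]
    P=np.stack([(u-K[0,2])/K[0,0]*z,-(v-K[1,2])/K[1,1]*z,-z],-1)
    return P@att(c).T+np.array(c["eye"])
def save(c,n,s=1.4): cv2.imwrite('pics/'+n,cv2.resize(c["frame"][...,::-1],None,fx=s,fy=s))
E
python3 - <<'E'
from h import *
print(bot.observe())
ims=[]
for n in("scene","top"):
    c=bot.grab_frame(n);print(n,c["K"],c["eye"],c["attitude"],c.keys());P=cloud(c)
    for l in("board_top","knob_grip","level_center","bubble","bowl","jar","spatula"):
        for d in bot.pinpoint(c,l):
            u,v=np.round(d["at"]).astype(int)
            print(l,round(d["conf"],2),np.round(d["at"]),P[min(max(v,0),419),min(max(u,0),559)].round(3))
    save(c,n+".png")
E
```

```text
{'clock': 0.0, 'qpos': array([-1.24318948,  0.52200812, -0.03632957,  1.59999548,  0.02122183,
        1.02107461, -0.11280521]), 'qd': array([ 1.12395964e-03, -1.48716333e-03,  1.00318945e-03,  1.76300889e-04,
       -5.69859107e-04, -1.38381634e-03,  4.49837147e-05]), 'joint_efforts': array([ 3.12675766e-04, -9.27100682e+01,  1.97969645e+00, -3.69936490e+01,
        1.78399240e-02,  8.18023720e-03, -5.81982044e-05]), 'position': array([0.24203506, 0.57588064, 0.23073386]), 'tool_rot': array([-3.14049681e+00,  9.48729798e-05,  2.74378374e+00]), 'force': array([-0.01850702,  0.55731183, -0.11707438]), 'moment': array([0.05021497, 0.06791412, 0.05068008]), 'grip_width': 0.08565767623301067}
scene [[510.56598831   0.         280.84782408]
 [  0.         510.56598831 208.67166677]
 [  0.           0.           1.        ]] [ 1.66692855 -0.12818389  0.92009419] [9.40676582e-01 1.16453292e-03 1.48609598e+00] dict_keys(['frame', 'z_map', 'K', 'eye', 'attitude', 'shot'])
board_top 0.72 [343. 214.] [0.545 0.14  0.07 ]
knob_grip 0.79 [351. 233.] [0.673 0.134 0.105]
level_center 0.93 [203. 228.] [ 0.519 -0.253  0.026]
level_center 0.61 [120. 259.] [ 0.64  -0.462  0.033]Traceback (most recent call last):
  File "<stdin>", line 7, in <module>
ValueError: it knows: board_top, bowl, jar, knob_grip, level_center, spatula
```

```bash
python3 - <<'E'
from h import *
for n in("scene","top"):
    c=bot.grab_frame(n);P=cloud(c);print(n,c["eye"],c["attitude"])
    for l in("board_top","knob_grip","level_center","bowl","jar","spatula"):
        for d in bot.pinpoint(c,l):
            u,v=np.round(d["at"]).astype(int)
            print(l,round(d["conf"],2),np.round(d["at"]),P[min(max(v,0),419),min(max(u,0),559)].round(3))
    save(c,n+".png")
E
```

```text
scene [ 1.66692855 -0.12818389  0.92009419] [9.40676582e-01 1.16453292e-03 1.48609598e+00]
board_top 0.86 [342. 213.] [0.546 0.137 0.074]
board_top 0.66 [144. 205.] [ 0.352 -0.443 -0.001]
knob_grip 0.67 [352. 232.] [0.671 0.137 0.106]
level_center 0.76 [273. 226.] [ 0.523 -0.055  0.023]
level_center 0.69 [119. 262.] [ 0.646 -0.464  0.028]
level_center 0.63 [206. 226.] [ 0.503 -0.245  0.02 ]
bowl 0.96 [219. 298.] [ 0.811 -0.203  0.043]
jar 0.74 [420. 231.] [0.564 0.363 0.009]
spatula 0.68 [146. 206.] [ 0.362 -0.435  0.001]
top [ 0.35963603 -0.01537281  1.34655611] [ 0.15578728 -0.00900489 -1.54720796]
board_top 0.57 [232. 211.] [0.547 0.134 0.077]
knob_grip 0.59 [237. 168.] [0.689 0.125 0.07 ]
level_center 0.77 [348. 235.] [ 0.484 -0.241  0.031]
level_center 0.76 [415. 190.] [ 0.638 -0.461  0.037]
level_center 0.56 [293. 222.] [ 0.524 -0.061  0.016]
bowl 0.55 [338. 154.] [ 0.765 -0.212  0.003]
jar 0.68 [163. 215.] [0.526 0.344 0.099]
spatula 0.75 [408. 279.] [ 0.348 -0.437  0.018]
```

View pics/top.png

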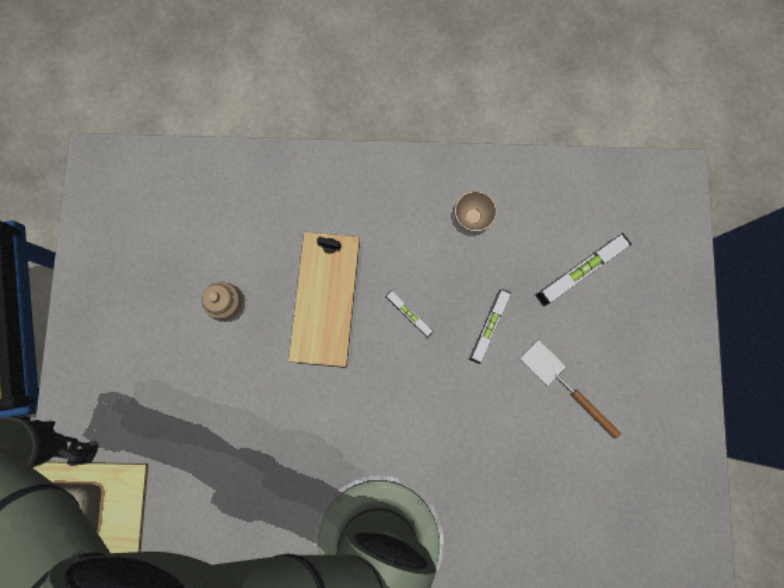

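View pics/scene.png

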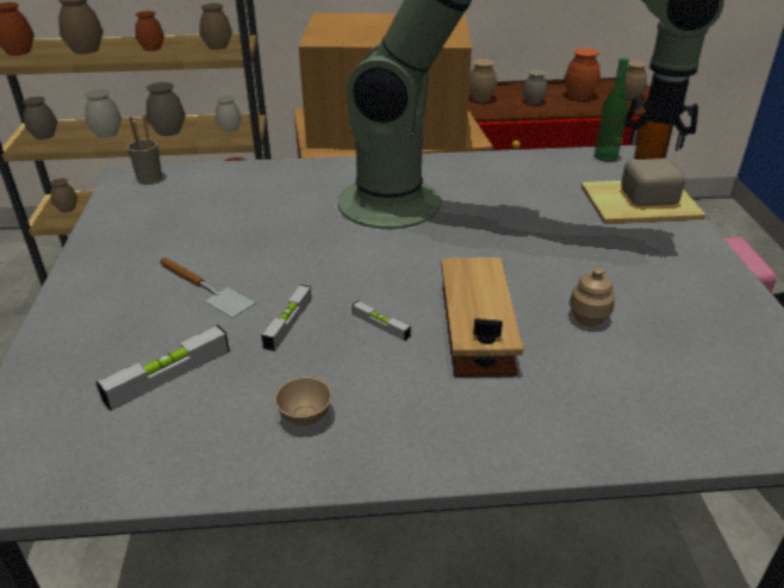

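The top view shows three levels; the middle-sized one is at px ~(490,327)/1.4. The board is at (325,300)/1.4, with the knob near its far end and the wing roughly crosswise. Next I'll measure exact axes from depth.

```bash
python3 - <<'E'
from h import *
c=bot.grab_frame("top");P=cloud(c);f=c["frame"].astype(int)
print(c["K"][0][0])
def rect(m,name):
    n,l,s,_=cv2.connectedComponentsWithStats(m.astype(np.uint8))
    for i in range(1,n):
        if s[i,4]<15: continue
        p=P[l==i]; r=cv2.minAreaRect((p[:,:2]*1000).astype(np.float32))
        q=cv2.boxPoints(r); e=[q[1]-q[0],q[2]-q[1]]; e=max(e,key=np.linalg.norm)
        print(name,s[i,4],np.round(r[0]),np.round(r[1]),"yaw",np.round(np.arctan2(e[1],e[0]),3),"z",np.percentile(p[:,2],[5,50,95]).round(4))
X,Y,Z=P[...,0],P[...,1],P[...,2]
rect((Z>.012)&(Z<.06)&(X>.38)&(X<.75)&(Y<0)&(Y>-.62),"lev")
rect((Z>.05)&(Z<.09)&(X>.35)&(X<.75)&(Y>0)&(Y<.28),"board")
rect((Z>.095)&(X>.6)&(X<.75)&(Y>0.05)&(Y<.25),"wing")
m=(Z>.05)&(Z<.09)&(X>.38)&(X<.66)&(Y>0.06)&(Y<.2)
p=P[m];A=np.c_[p[:,:2],np.ones(len(p))];print("plane",np.linalg.lstsq(A,p[:,2],rcond=None)[0])
c=bot.grab_frame("scene");P=cloud(c);X,Y,Z=P[...,0],P[...,1],P[...,2]
rect((Z>.012)&(Z<.06)&(X>.38)&(X<.75)&(Y<0)&(Y>-.4),"lev S")
rect((Z>.05)&(Z<.09)&(X>.35)&(X<.75)&(Y>0)&(Y<.28),"board S")
rect((Z>.095)&(X>.6)&(X<.75)&(Y>0.05)&(Y<.25),"wing S")
E
```

```text
405.63848418902296
lev 123 [ 732. -211.] [33. 91.] yaw -1.522 z [0.0134 0.0302 0.0521]
lev 775 [ 633. -469.] [ 34. 249.] yaw -0.931 z [0.028  0.0445 0.0504]
lev 252 [519. -57.] [138.  19.] yaw 0.814 z [0.0152 0.0245 0.0298]
lev 448 [ 493. -248.] [ 25. 181.] yaw -0.41 z [0.0186 0.0324 0.0381]
board 3735 [543. 137.] [131. 300.] yaw -0.066 z [0.068  0.0726 0.0774]
wing 92 [663. 129.] [52. 14.] yaw 1.342 z [0.0983 0.112  0.1169]
plane [-0.00808748  0.00476322  0.07640875]
lev S 501 [ 494. -249.] [ 29. 189.] yaw -0.398 z [0.015  0.0295 0.0346]
lev S 308 [520. -59.] [143.  25.] yaw 0.818 z [0.0133 0.0224 0.0269]
lev S 255 [ 575. -389.] [39. 48.] yaw -0.998 z [0.0144 0.0388 0.0467]
lev S 535 [ 732. -211.] [36. 90.] yaw -1.565 z [0.0143 0.0322 0.048 ]
board S 3119 [544. 135.] [131. 309.] yaw -0.064 z [0.0628 0.0709 0.0751]
wing S 163 [668. 127.] [51. 17.] yaw 1.294 z [0.0969 0.1079 0.1138]
```

```bash
cat >> h.py <<'E'
def go(x,y,z,psi):
    s=bot.observe();M=R.from_euler('xyz',s["tool_rot"]).as_matrix()
    d=M.T@(np.array([x,y,z])-s["position"])*1000
    y0=np.arctan2(M[1,0],M[0,0]);dy=-(psi-y0);dy=(dy+np.pi)%(2*np.pi)-np.pi
    print("t",round(s["clock"],2),"pos",s["position"].round(4),"psi",round(y0,3),"F",s["force"].round(1),"grip",round(s["grip_width"],4),"| move",d.round(1),"yaw",round(dy,3))
E
python3 - <<'E'
from h import *
go(.493,-.248,.17,2.735)
E
```

```text
t 1.0 pos [0.2421 0.5762 0.2313] psi 2.744 F [-1.   0.3 -0. ] grip 0.0856 | move [-550.6 -662.6   61.3] yaw 0.009
```

Call:
move_arm:
  moves: "-550 -663 60 0;-550 -663 60 0;-550 -663 60 0;-550 -663 60 0;-550 -663 60 0;-550 -663 60 0;-550 -663 60 0;-550 -663 60 0;-550 -663 60 0;-550 -663 60 0"
  grip: 0.8

```text
clock: 1.83
position: [0.363, 0.1766, 0.2025]
tool_rot: [3.141, 0.0, 2.744]
force: [1.6, 1.0, -0.4]
grip_width: 0.0683
```

```bash
python3 - <<'E'
from h import *
go(.493,-.248,.17,2.735)
E
```

```text
t 1.83 pos [0.363  0.1766 0.2025] psi 2.744 F [ 1.6  1.  -0.4] grip 0.0683 | move [-284.2 -341.2   32.4] yaw 0.009
```

Call:
move_arm:
  moves: "-284 -341 32 0;-284 -341 32 0;-284 -341 32 0;-284 -341 32 0;-284 -341 32 0;-284 -341 32 0;-284 -341 32 0;-284 -341 32 0;-284 -341 32 0;-284 -341 32 0"

```text
clock: 2.67
position: [0.4846, -0.2212, 0.1723]
tool_rot: [3.141, 0.0, 2.744]
force: [1.2, 0.5, 1.1]
grip_width: 0.0679
```

```bash
python3 - <<'E'
from h import *
go(.493,-.248,.17,2.735)
c=bot.grab_frame("wrist"); print(c["K"],c["eye"],c["attitude"]); save(c,"w1.png")
s=bot.observe();M=R.from_euler('xyz',s["tool_rot"]).as_matrix()
print("cam in tool",M.T@(np.array(c["eye"])-s["position"]), M.T@att(c))
go(.493,-.248,.17,2.735)
E
```

```text
t 2.67 pos [ 0.4846 -0.2212  0.1723] psi 2.744 F [1.2 0.5 1.1] grip 0.0679 | move [-18.2 -21.4   2.3] yaw 0.009
[[325.1922621    0.         276.301997  ]
 [  0.         325.1922621  206.62761476]
 [  0.           0.           1.        ]] [ 0.41993799 -0.19349395  0.31499782] [-2.84637286e-01  7.65964944e-04  1.17343153e+00]
cam in tool [ 0.07376262  0.00646279 -0.14306745] [[ 0.00627104  0.96055206  0.27802951]
 [ 0.99997739 -0.00534926 -0.00407388]
 [-0.00242592  0.27804878 -0.96056389]]
t 2.72 pos [ 0.4854 -0.229   0.1722] psi 2.738 F [-7.1 -5.8 -2.3] grip 0.0683 | move [-14.4 -14.5   2.3] yaw 0.003
```

View pics/w1.png

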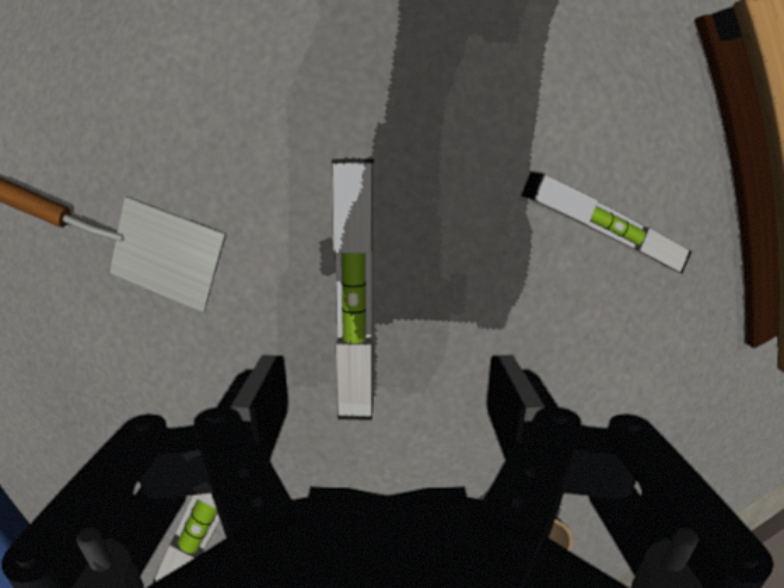

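Wrist view: middle level at px (352,290), upright, vial centred. The camera sits on the tool's +x side, so I grip the block on the tool's -x side to keep the vial in view.

```bash
python3 - <<'E'
from h import *
go(.537,-.267,.005,2.735)
E
```

```text
t 2.72 pos [ 0.4854 -0.229   0.1722] psi 2.738 F [-7.1 -5.8 -2.3] grip 0.0683 | move [-61.9 -14.2 167.4] yaw 0.003
```

Call:
move_arm:
  moves: "-30 -7 0 0;-62 -10 30 0;-62 -10 60 0;-62 -10 80 0;-62 -10 100 0;-62 -10 100 0;-62 -10 100 0;-62 -10 100 0;-62 -10 100 0;-62 -10 100 0"

```text
clock: 3.55
position: [0.5383, -0.2524, 0.0737]
tool_rot: [3.141, 0.002, 2.744]
force: [0.5, 0.4, 0.7]
grip_width: 0.0685
```

```bash
python3 - <<'E'
from h import *
go(.537,-.267,.005,2.735)
E
```

```text
t 3.55 pos [ 0.5383 -0.2524  0.0737] psi 2.744 F [0.5 0.4 0.7] grip 0.0685 | move [ -4.3 -13.9  68.8] yaw 0.009
```

Call:
move_arm:
  moves: "-4 -14 10 0.009;-4 -14 35 0.009;-4 -14 55 0.009;-4 -14 66 0.009;-4 -14 68 0.009;-4 -14 68 0.009;-4 -14 68 0.009;-4 -14 68 0.009;-4 -14 68 0.009;-4 -14 68 0.009"

```text
clock: 4.38
position: [0.5362, -0.2668, 0.0051]
tool_rot: [3.142, 0.001, 2.735]
force: [0.2, -1.1, -0.3]
grip_width: 0.068
```

Call:
move_arm:
  moves: "0 0 0 0;0 0 0 0;0 0 0 0;0 0 0 0;0 0 0 0;0 0 0 0;0 0 0 0;0 0 0 0;0 0 0 0;0 0 0 0"
  grip: 0
  grip_force: 60

```text
clock: 5.22
position: [0.536, -0.2668, 0.0046]
tool_rot: [-3.142, 0.0, 2.735]
force: [-0.5, 0.4, 5.8]
grip_width: 0.0231
```

```bash
python3 - <<'E'
from h import *
go(.537,-.267,.155,2.735)
c=bot.grab_frame("wrist"); save(c,"w2.png",1)
E
```

```text
t 5.22 pos [ 0.536  -0.2668  0.0046] psi 2.735 F [-0.5  0.4  5.8] grip 0.0231 | move [  -1.     0.2 -150.4] yaw -0.0
```

View pics/w2.png

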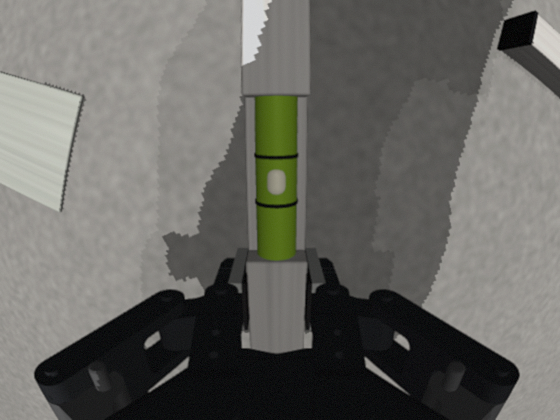

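Grasp is good: 23 mm opening, vial fully visible, lines at rows 156 and 205, bubble at 181 (centred on the table).

```bash
cat >> h.py <<'E'
def fish(c,u,v,zp):  # pixel -> world point on plane z=zp
    K=np.array(c["K"]);x=(u-K[0,2])/K[0,0];y=(v-K[1,2])/K[1,1];t=np.hypot(x,y)
    s=np.sin(t)/t if t>1e-9 else 1.
    d=att(c)@np.array([x*s,-y*s,-np.cos(t)]);e=np.array(c["eye"]);return e+d*(zp-e[2])/d[2]
E
python3 - <<'E'
from h import *
c=bot.grab_frame("wrist");s=bot.observe();M=R.from_euler('xyz',s["tool_rot"]).as_matrix()
for v in(95,156,181,205,258): print(v,(M.T@(fish(c,276.5,v,.03)-s["position"])*1000).round(1))
g=.048
go(.536,-.267,.155,3.076)
for v in (0,): 
    ctr=np.array([.508,.139]);p=ctr+g*np.array([.998,-.066]);print(p);go(*p,.155,3.076)
E
```

```text
95 [ 77.2   0.5 -25.4]
156 [ 55.1   0.5 -25.4]
181 [ 45.8   0.5 -25.4]
205 [ 36.6   0.5 -25.4]
258 [ 14.7   0.5 -25.4]
t 5.32 pos [ 0.536  -0.2668  0.0046] psi 2.735 F [-0.9 -0.4  5.7] grip 0.0229 | move [-1.000e-01 -2.000e-01 -1.504e+02] yaw -0.341
[0.555904 0.135832]
t 5.32 pos [ 0.536  -0.2668  0.0046] psi 2.735 F [-0.9 -0.4  5.7] grip 0.0229 | move [ 141.   377.7 -150.4] yaw -0.341
```

Call:
move_arm:
  moves: "0 0 -10 0;0 0 -35 0;0 0 -70 0;0 0 -110 0;0 0 -140 0;0 0 -150 0;0 0 -150 0;0 0 -150 0;0 0 -150 0;0 0 -150 0"

```text
clock: 6.15
position: [0.5351, -0.2663, 0.1527]
tool_rot: [-3.141, -0.003, 2.735]
force: [-0.0, -0.4, -1.7]
grip_width: 0.0233
```

```bash
python3 - <<'E'
from h import *
go(.556,.136,.155,3.076)
E
```

```text
t 6.15 pos [ 0.5351 -0.2663  0.1527] psi 2.735 F [-0.  -0.4 -1.7] grip 0.0233 | move [140.  377.8  -2. ] yaw -0.341
```

Call:
move_arm:
  moves: "5 15 -2 -0.05;17 45 -2 -0.1;31 83 -2 -0.15;46 123 -2 -0.2;60 163 -2 -0.25;75 203 -2 -0.3;90 243 -2 -0.341;104 281 -2 -0.341;117 315 -2 -0.341;127 343 -2 -0.341"

```text
clock: 6.98
position: [0.5539, 0.1025, 0.1554]
tool_rot: [3.141, -0.002, 3.079]
force: [1.5, 0.5, -2.3]
grip_width: 0.0231
```

```bash
python3 - <<'E'
from h import *
go(.554,.136,.095,3.076)
E
```

```text
t 6.98 pos [0.5539 0.1025 0.1554] psi 3.079 F [ 1.5  0.5 -2.3] grip 0.0231 | move [ 1.9 33.4 60.4] yaw 0.003
```

Call:
move_arm:
  moves: "1 20 0 0.003;2 33 0 0.003;2 33 15 0.003;2 33 35 0.003;2 33 50 0.003;2 33 58 0.003;2 33 60 0.003;2 33 60 0.003;2 33 60 0.003;2 33 60 0.003"

```text
clock: 7.82
position: [0.5556, 0.1316, 0.0972]
tool_rot: [3.141, 0.001, 3.073]
force: [-0.2, -0.0, -2.1]
grip_width: 0.0232
```

```bash
python3 - <<'E'
from h import *
go(.554,.136,.080,3.076)
c=bot.grab_frame("wrist"); save(c,"w3.png",1)
E
```

```text
t 7.82 pos [0.5556 0.1316 0.0972] psi 3.073 F [-0.2 -0.  -2.1] grip 0.0232 | move [ 1.9  4.3 17.2] yaw -0.003
```

View pics/w3.png

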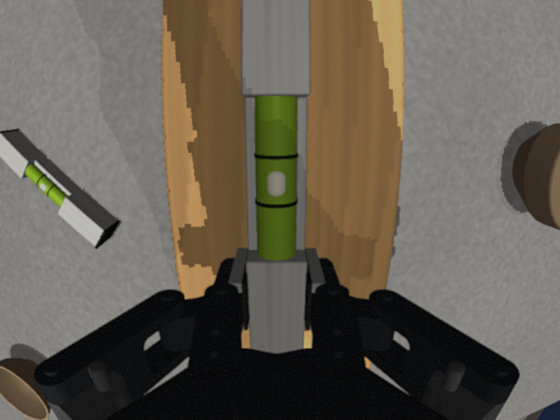

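The level is parallel to the board and about 5 mm off-centre, matching the computed +4 mm. I'll lower it.

Call:
move_arm:
  moves: "1 2 3 0;2 4 6 0;2 4 9 0;2 4 12 0;2 4 14 0;2 4 15 0;2 4 16 0;2 4 17 0;2 4 18 0;2 4 18 0"

```text
clock: 8.7
position: [0.5535, 0.1357, 0.0783]
tool_rot: [-3.142, 0.0, 3.073]
force: [0.7, -0.3, -0.6]
grip_width: 0.0229
```

Call:
move_arm:
  moves: "0 0 0.7 0;0 0 1.5 0;0 0 1.5 0;0 0 1.5 0;0 0 1.5 0;0 0 1.5 0;0 0 1.5 0;0 0 1.5 0;0 0 1.5 0;0 0 1.5 0"

```text
clock: 9.53
position: [0.5536, 0.1357, 0.077]
tool_rot: [3.142, 0.0, 3.073]
force: [2.3, -0.5, 5.4]
grip_width: 0.0232
```

Call:
move_arm:
  moves: "0 0 0 0;0 0 0 0;0 0 0 0;0 0 0 0;0 0 0 0;0 0 -5 0;0 0 -20 0;0 0 -45 0;0 0 -55 0;0 0 -55 0"
  grip: 0.55

```text
clock: 10.37
position: [0.5546, 0.136, 0.1344]
tool_rot: [3.14, 0.003, 3.073]
force: [-0.2, 0.5, -0.6]
grip_width: 0.047
```

```bash
python3 - <<'E'
from h import *
go(.554,.136,.122,3.076)
c=bot.grab_frame("wrist"); save(c,"w4.png",1)
E
```

```text
t 10.37 pos [0.5546 0.136  0.1344] psi 3.073 F [-0.2  0.5 -0.6] grip 0.047 | move [ 0.7 -0.1 12.4] yaw -0.003
```

View pics/w4.png

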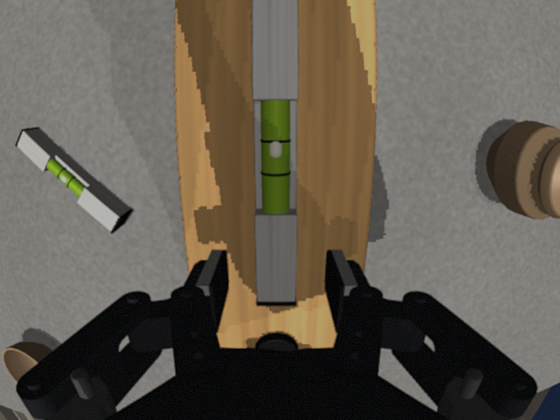

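The level lies flat and centred, with the bubble leaning to the hinge side. I'll close the fingers and press for a reading.

Call:
move_arm:
  moves: "0 0 0 0;0 0 0 0;0 0 0 0;0 0 4 0;0 0 8 0;0 0 12 0;0 0 16 0;0 0 18 0;0 0 18 0;0 0 18 0"
  grip: 0

```text
clock: 11.25
position: [0.5534, 0.1357, 0.1137]
tool_rot: [-3.141, -0.0, 3.073]
force: [-0.5, 0.2, 0.5]
grip_width: -0.0001
```

Call:
move_arm:
  moves: "0 0 2 0;0 0 4 0;0 0 6 0;0 0 7 0;0 0 8 0;0 0 8 0;0 0 8 0;0 0 8 0;0 0 8 0;0 0 8 0"

```text
clock: 12.08
position: [0.5535, 0.1357, 0.106]
tool_rot: [3.142, 0.0, 3.073]
force: [1.1, -0.2, 2.7]
grip_width: 0.0001
```

Call:
move_arm:
  moves: "0 0 0.5 0;0 0 1 0;0 0 1.5 0;0 0 2 0;0 0 2 0;0 0 2 0;0 0 2 0;0 0 2 0;0 0 2 0;0 0 2 0"

```text
clock: 12.92
position: [0.554, 0.1357, 0.1043]
tool_rot: [3.141, 0.001, 3.073]
force: [2.5, -1.5, 7.2]
grip_width: 0.0
```

Call:
move_arm:
  moves: "0 0 0.5 0;0 0 0.7 0;0 0 0.7 0;0 0 0.7 0;0 0 0.7 0;0 0 0.7 0;0 0 0.7 0;0 0 0.7 0;0 0 0.7 0;0 0 0.7 0"

```text
clock: 13.75
position: [0.5541, 0.1358, 0.104]
tool_rot: [3.141, 0.002, 3.073]
force: [0.0, -1.9, 15.6]
grip_width: 0.0003
```

Call:
move_arm:
  moves: "0 0 0 0;0 0 0 0;0 0 0 0;0 0 0 0;0 0 0 0;0 0 0 0;0 0 0 0;0 0 0 0;0 0 0 0;0 0 0 0"

```text
clock: 14.58
position: [0.5541, 0.1357, 0.104]
tool_rot: [3.141, 0.002, 3.073]
force: [0.0, -2.2, 15.2]
grip_width: 0.0002
```

```bash
cat >> h.py <<'E'
def bubble(c):
    f=c["frame"].astype(int); K=c["K"]
    g=(f[...,1]>f[...,2]+40)&(f[...,1]>f[...,0]+10)
    n,l,s,_=cv2.connectedComponentsWithStats(g[:,240:320].astype(np.uint8));print("vial comps",s[1:][s[1:,4]>40].tolist())
    for v in range(90,270):
        print(v,f[v,268:286].mean(0).astype(int).tolist(),end=' ; ' if v%6 else '\n') if False else None
    G=cv2.cvtColor(c["frame"],cv2.COLOR_RGB2HSV).astype(int)
    col=f[:,270:284].mean(1); sat=G[:,274:280,1].mean(1)
    return col,sat
E
python3 - <<'E'
from h import *
c=bot.grab_frame("wrist"); 
cv2.imwrite('pics/w5.png',cv2.resize(c["frame"][60:300,200:360,::-1],None,fx=2.5,fy=2.5,interpolation=cv2.INTER_CUBIC))
col,sat=bubble(c)
print(go(.554,.136,.122,3.076))
print([(v,int(col[v].sum()/3),int(sat[v])) for v in range(90,270)])
E
```

```text
vial comps [[20, 100, 33, 49, 1292], [20, 151, 33, 38, 1143], [21, 190, 31, 45, 1316]]
t 14.63 pos [0.5541 0.1357 0.104 ] psi 3.073 F [-0.  -1.9 15.2] grip -0.0001 | move [  0.1   0.3 -18. ] yaw -0.003
None
[(90, 121, 9), (91, 122, 11), (92, 122, 11), (93, 122, 10), (94, 122, 10), (95, 122, 11), (96, 122, 11), (97, 121, 10), (98, 111, 7), (99, 90, 14), (100, 74, 116), (101, 72, 186), (102, 73, 193), (103, 73, 188), (104, 73, 191), (105, 73, 185), (106, 73, 188), (107, 74, 185), (108, 73, 186), (109, 73, 185), (110, 72, 193), (111, 72, 186), (112, 73, 190), (113, 73, 192), (114, 73, 189), (115, 73, 189), (116, 73, 190), (117, 73, 188), (118, 73, 186), (119, 73, 188), (120, 72, 187), (121, 69, 190), (122, 67, 196), (123, 67, 191), (124, 67, 193), (125, 68, 193), (126, 67, 192), (127, 66, 197), (128, 67, 180), (129, 75, 116), (130, 89, 51), (131, 103, 31), (132, 112, 31), (133, 116, 32), (134, 118, 30), (135, 119, 30), (136, 119, 31), (137, 119, 31), (138, 118, 32), (139, 118, 32), (140, 118, 32), (141, 118, 31), (142, 118, 31), (143, 118, 31), (144, 118, 32), (145, 117, 31), (146, 114,
[... 1240 characters left out ...]
2, 195), (225, 62, 195), (226, 61, 201), (227, 61, 196), (228, 62, 197), (229, 62, 194), (230, 61, 197), (231, 62, 199), (232, 61, 197), (233, 61, 194), (234, 60, 147), (235, 66, 29), (236, 84, 9), (237, 95, 12), (238, 99, 11), (239, 100, 10), (240, 99, 12), (241, 99, 12), (242, 99, 11), (243, 99, 11), (244, 99, 12), (245, 99, 11), (246, 101, 11), (247, 92, 12), (248, 51, 12), (249, 26, 103), (250, 29, 92), (251, 30, 51), (252, 31, 85), (253, 29, 88), (254, 29, 67), (255, 28, 101), (256, 28, 85), (257, 29, 99), (258, 29, 80), (259, 29, 38), (260, 29, 64), (261, 27, 101), (262, 28, 116), (263, 28, 85), (264, 27, 115), (265, 28, 81), (266, 27, 83), (267, 28, 110), (268, 27, 85), (269, 28, 97)]
```

View pics/w5.png

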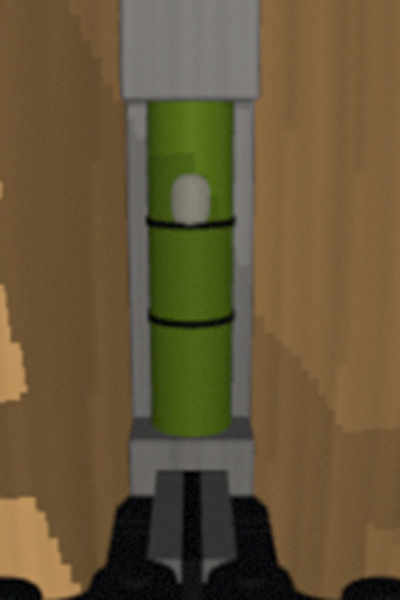

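The bubble is about 13.5 mm towards the hinge: lines at rows 150 and 189, bubble about 130–150. That puts the foot about 1.45 rad too low, within the stated range. Next, the knob.

```bash
python3 - <<'E'
from h import *
go(.663,.129,.14,1.32)
E
```

```text
t 14.63 pos [0.5541 0.1357 0.104 ] psi 3.073 F [-0.  -1.9 15.2] grip -0.0001 | move [-109.1    0.8  -35.9] yaw 1.753
```

Call:
move_arm:
  moves: "0 0 -10 0;0 0 -35 0.1;-20 2 -50 0.22;-50 2 -50 0.34;-80 2 -50 0.46;-100 2 -50 0.58;-110 2 -50 0.7;-110 2 -50 0.82;-110 2 -50 0.94;-110 2 -50 1.06"
  grip: 0.5

```text
clock: 15.47
position: [0.663, 0.1303, 0.153]
tool_rot: [-3.141, -0.0, 2.007]
force: [-1.1, 0.1, 0.2]
grip_width: 0.0427
```

```bash
python3 - <<'E'
from h import *
go(.663,.129,.14,1.32)
E
```

```text
t 15.47 pos [0.663  0.1303 0.153 ] psi 2.007 F [-1.1  0.1  0.2] grip 0.0427 | move [-1.2 -0.5 13. ] yaw 0.687
```

Call:
move_arm:
  moves: "0 0 0 0.12;0 0 0 0.24;0 0 0 0.36;0 0 0 0.48;0 0 0 0.6;0 0 10 0.69;0 0 20 0.69;0 0 20 0.69;0 0 20 0.69;0 0 20 0.69"

```text
clock: 16.3
position: [0.6633, 0.1301, 0.1334]
tool_rot: [-3.141, -0.0, 1.325]
force: [0.5, -0.1, 0.1]
grip_width: 0.0426
```

```bash
python3 - <<'E'
from h import *
go(.663,.129,.088,1.32)
c=bot.grab_frame("wrist"); save(c,"w6.png",1)
E
```

```text
t 16.3 pos [0.6633 0.1301 0.1334] psi 1.325 F [ 0.5 -0.1  0.1] grip 0.0426 | move [-1.2 -0.1 45.4] yaw 0.005
```

View pics/w6.png

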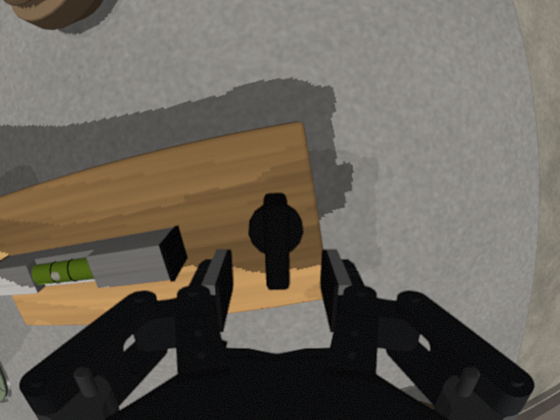

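```bash
python3 - <<'E'
from h import *
c=bot.grab_frame("wrist");s=bot.observe();M=R.from_euler('xyz',s["tool_rot"]).as_matrix()
for u,v in((275,195),(278,288)): print(v,(M.T@(fish(c,u,v,.115)-s["position"])*1000).round(1))
E
```

```text
195 [30.5  0.3 18.7]
288 [-24.    2.   18.7]
```

Call:
move_arm:
  moves: "1 1 10 0;1 1 25 0;1 1 38 0;1 1 44 0;1 1 45 0;1 1 45 0;1 1 45 0;1 1 45 0;1 1 45 0;1 1 45 0"

```text
clock: 17.23
position: [0.6647, 0.1309, 0.0886]
tool_rot: [3.141, -0.0, 1.323]
force: [0.8, 0.6, 0.3]
grip_width: 0.0426
```

Call:
move_arm:
  moves: "0 0 0 0;0 0 0 0;0 0 0 0;0 0 0 0;0 0 0 0;0 0 0 0;0 0 0 0;0 0 0 0;0 0 0 0;0 0 0 0"
  grip: 0
  grip_force: 60

```text
clock: 18.07
position: [0.6636, 0.1312, 0.0885]
tool_rot: [-3.14, -0.0, 1.323]
force: [-7.9, 0.6, 10.2]
grip_width: 0.013
```

Call:
move_arm:
  moves: "0 0 -0.5 0.12;0 0 -1.1 0.24;0 0 -1.7 0.36;0 0 -2.2 0.48;0 0 -2.8 0.6;0 0 -3.4 0.72;0 0 -4 0.84;0 0 -4.5 0.96;0 0 -5 1.08;0 0 -5.6 1.2"

```text
clock: 18.9
position: [0.6646, 0.1289, 0.0943]
tool_rot: [3.139, -0.0, 0.116]
force: [-2.7, -10.9, 3.5]
grip_width: 0.0131
```

Call:
move_arm:
  moves: "0 0 -0.5 0.12;0 0 -1 0.2;0 0 -1.2 0.25;0 0 -1.2 0.25;0 0 -1.2 0.25;0 0 -1.2 0.25;0 0 -1.2 0.25;0 0 -1.2 0.25;0 0 -1.2 0.25;0 0 -1.2 0.25"

```text
clock: 19.73
position: [0.6644, 0.1283, 0.0955]
tool_rot: [3.139, -0.0, -0.129]
force: [-5.2, -10.4, 7.8]
grip_width: 0.0126
```

```bash
python3 - <<'E'
from h import *
go(.664,.131,.14,-.13); print(bot.observe()["moment"])
E
```

```text
t 19.73 pos [0.6644 0.1283 0.0955] psi -0.129 F [ -5.2 -10.4   7.8] grip 0.0126 | move [ -0.7  -2.5 -44.5] yaw 0.001
[-2.56952431  0.93813558 -0.02002116]
```

Call:
move_arm:
  moves: "0 0 0 0;0 0 0 0;0 0 0 0;0 0 0 0;0 0 -10 0;0 0 -35 0;0 0 -50 -0.1;0 0 -50 -0.22;-20 0 -50 -0.34;-40 0 -50 -0.46"
  grip: 0.4

```text
clock: 20.57
position: [0.6248, 0.1356, 0.1457]
tool_rot: [3.141, -0.001, 0.338]
force: [0.6, 0.0, 0.0]
grip_width: 0.0341
```

```bash
python3 - <<'E'
from h import *
go(.554,.1357,.145,3.076)
E
```

```text
t 20.57 pos [0.6248 0.1356 0.1457] psi 0.338 F [0.6 0.  0. ] grip 0.0341 | move [-66.7 -23.6   0.6] yaw -2.738
```

Call:
move_arm:
  moves: "-20 -7 0 -0.12;-40 -14 0 -0.24;-60 -21 0 -0.36;-66 -23 0 -0.48;-66 -23 0 -0.6;-66 -23 0 -0.72;-66 -23 0 -0.84;-66 -23 0 -0.96;-66 -23 0 -1.08;-66 -23 0 -1.2"
  grip: 0

```text
clock: 21.4
position: [0.5552, 0.136, 0.1458]
tool_rot: [3.141, -0.0, 1.538]
force: [-0.7, -1.0, 0.1]
grip_width: 0.0001
```

Call:
move_arm:
  moves: "0 0 0 -0.12;0 0 0 -0.24;0 0 0 -0.36;0 0 0 -0.48;0 0 0 -0.6;0 0 0 -0.72;0 0 0 -0.84;0 0 0 -0.96;0 0 0 -1.08;0 0 0 -1.2"

```text
clock: 22.23
position: [0.5553, 0.1359, 0.1458]
tool_rot: [3.141, 0.001, 2.738]
force: [0.7, -1.1, -0.0]
grip_width: -0.0
```

```bash
python3 - <<'E'
from h import *
go(.554,.1357,.118,3.076)
c=bot.grab_frame("wrist"); save(c,"w7.png",1)
E
```

```text
t 22.23 pos [0.5553 0.1359 0.1458] psi 2.738 F [ 0.7 -1.1 -0. ] grip -0.0 | move [ 1.1 -0.7 27.8] yaw -0.338
```

View pics/w7.png

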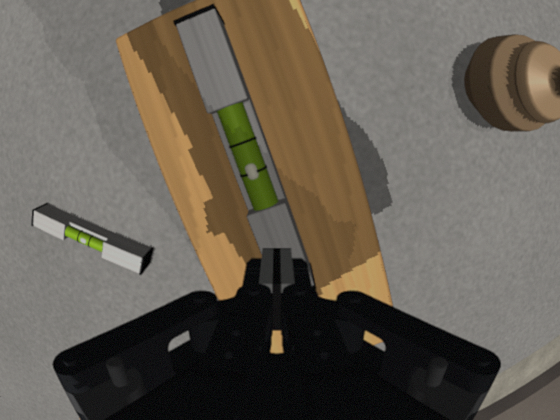

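Floating, the bubble leans about 7 mm to the foot side, which predicts near-centre when seated. Pressing again.

Call:
move_arm:
  moves: "1 -1 0 -0.12;1 -1 0 -0.24;1 -1 5 -0.338;1 -1 15 -0.338;1 -1 25 -0.338;1 -1 31 -0.338;1 -1 33 -0.338;1 -1 34 -0.338;1 -1 35 -0.338;1 -1 35 -0.338"

```text
clock: 23.12
position: [0.5536, 0.1356, 0.11]
tool_rot: [-3.141, 0.0, 3.07]
force: [-1.8, -0.4, 2.3]
grip_width: 0.0004
```

Call:
move_arm:
  moves: "0 0 0.5 0;0 0 1 0;0 0 1.5 0;0 0 2 0;0 0 2.5 0;0 0 2.5 0;0 0 2.5 0;0 0 2.5 0;0 0 2.5 0;0 0 2.5 0"

```text
clock: 23.95
position: [0.5543, 0.1356, 0.1081]
tool_rot: [3.141, 0.001, 3.07]
force: [-0.0, -1.8, 10.5]
grip_width: -0.0001
```

Call:
move_arm:
  moves: "0 0 0.3 0;0 0 0.5 0;0 0 0.5 0;0 0 0.5 0;0 0 0.5 0;0 0 0.5 0;0 0 0.5 0;0 0 0.5 0;0 0 0.5 0;0 0 0.5 0"

```text
clock: 24.78
position: [0.5543, 0.1356, 0.1079]
tool_rot: [3.141, 0.002, 3.07]
force: [-1.9, -2.4, 16.3]
grip_width: 0.0002
```

Call:
move_arm:
  moves: "0 0 0 0;0 0 0 0;0 0 0 0;0 0 0 0;0 0 0 0;0 0 0 0;0 0 0 0;0 0 0 0;0 0 0 0;0 0 0 0"

```text
clock: 25.62
position: [0.5544, 0.1356, 0.1079]
tool_rot: [3.141, 0.002, 3.07]
force: [-2.6, -2.8, 17.2]
grip_width: -0.0003
```

Call:
move_arm:
  moves: "0 0 0 0;0 0 0 0;0 0 0 0;0 0 0 0;0 0 0 0;0 0 0 0;0 0 0 0;0 0 0 0;0 0 0 0;0 0 0 0"

```text
clock: 26.45
position: [0.5544, 0.1356, 0.1079]
tool_rot: [3.141, 0.002, 3.07]
force: [-2.4, -1.6, 16.5]
grip_width: 0.0001
```

```bash
python3 - <<'E'
from h import *
c=bot.grab_frame("wrist"); 
cv2.imwrite('pics/w8.png',cv2.resize(c["frame"][40:420,100:460,::-1],None,fx=1.55,fy=1.55,interpolation=cv2.INTER_CUBIC))
col,sat=bubble(c)
print([(v,int(col[v].sum()/3),int(sat[v])) for v in range(145,195)]); go(.554,.1357,.118,3.076)
E
```

```text
vial comps [[20, 97, 33, 48, 1519], [20, 147, 32, 38, 859], [21, 186, 31, 45, 1317]]
[(145, 27, 181), (146, 9, 84), (147, 27, 141), (148, 50, 183), (149, 61, 193), (150, 63, 197), (151, 62, 196), (152, 62, 194), (153, 61, 197), (154, 64, 172), (155, 75, 92), (156, 91, 40), (157, 104, 31), (158, 111, 31), (159, 116, 30), (160, 117, 31), (161, 117, 31), (162, 117, 32), (163, 117, 31), (164, 117, 30), (165, 117, 31), (166, 117, 33), (167, 118, 30), (168, 117, 31), (169, 117, 32), (170, 116, 31), (171, 114, 32), (172, 111, 30), (173, 105, 31), (174, 96, 33), (175, 81, 64), (176, 67, 138), (177, 62, 191), (178, 62, 195), (179, 62, 197), (180, 63, 192), (181, 62, 197), (182, 64, 193), (183, 61, 195), (184, 41, 187), (185, 16, 143), (186, 15, 58), (187, 38, 174), (188, 58, 194), (189, 63, 196), (190, 63, 191), (191, 62, 199), (192, 62, 193), (193, 62, 196), (194, 62, 195)]
t 26.5 pos [0.5543 0.1356 0.1079] psi 3.07 F [-1.2 -1.5 16.7] grip 0.0001 | move [  0.3   0.1 -10.1] yaw -0.006
```

View pics/w8.png

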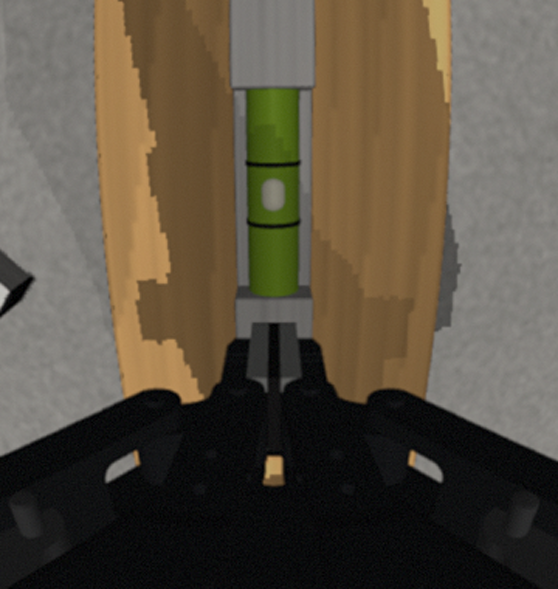

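The bubble is centred: rows 155–175 lie between the lines at 146 and 185.5, within about 0.3 mm. Force is steady at 16.7 N.

```bash
python3 -c "
from workcell import bot
print(bot.job_done())"
```

```text
the job is handed in; nothing more can be done
None
```

The job is done and handed in at about 26.5 s of the 69 s allowed; no verdict was reported.

- **Placing:** I laid the middle-sized level lengthwise and flat on the board, between the hinge and the knob.
- **First reading:** Pressed down, the bubble stood about 13.5 mm towards the hinge. That corresponds to the foot being roughly 1.45 to 1.5 rad too low.
- **Turning:** I turned the winged knob 1.45 rad clockwise, let go, and pressed the foot-side end block again with shut fingers.
- **Last check:** After about 2.5 s of steady pressing the bubble was centred between the lines within about 0.3 mm. The push held at about 16.5 N, and the press point had stiffened, so the board was seated on its foot. The fingers touched only the level.

The first reading came out slightly beyond the stated maximum of 1.45 rad, which I put down to pixel error; no other check disagreed. The bowl, jar and spatula were not approached, but I did not re-measure them at the end.

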